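Load the plasma cleaner and start its cycle

ROBOT

A 6-joint arm with a two-finger parallel gripper is mounted at the origin on the work surface; the furniture and walls round the work are solid. World frame = base frame: x ahead of the robot, y to its left, z up, the work surface at z = 0. Lengths are in m, angles in rad, forces in N, time in s.
With the tool pointing down it reaches from about 0.35 to 0.975 m from the base axis. Payload 7.1 kg.
Tool frame: the origin (TCP) lies midway between the tips of the shut fingers; the grasp point (between the pads) lies 19 mm behind it; z points along the fingers, y is the line along which they close (so a half turn about z gives the same grasp; the last joint's range is limited). The gripper opens to 88 mm and grips with 3 to 60 N. Pads are 20 mm wide; open, the fingers measure 115 mm over their backs; the gripper's body (75 mm by 178 mm) begins 61 mm behind the grasp point.
Start: joints at [1.24, 0.423, 1.63, -0, 1.089, -0.019], TCP at [0.192, 0.595, 0.223] pointing down, gripper open.
Joint ranges: [-3, 3], [-0.9, 2.11], [0.09, 2.58], [-1.31, 4.45], [0.11, 2.69], [-2.54, 2.54]. Speed limits (rad/s): [2.39, 2.39, 3.01, 3.14, 3.14, 3.14].

INTERFACE

Orientations are given as a unit quaternion [w, x, y, z].
In Python, from station import move_pose, movel, movej, command_gripper, wait, inverse_kinematics, read_camera, camera_info, MotionError, job_done, get_time, get_joint_pos, get_qvel, get_effort, get_tcp_pos, get_ee_rot, get_ft_force, get_ft_torque, get_grip_width, get_finger_force gives the robot as it stands. Calls block until the motion is done:
- move_pose(position, orientation): joint-space move of the TCP to a pose.
- movel(position, frame=None, v=0.15, until_force=None): straight line of the TCP; frame=None keeps the orientation; v is the mean speed in m/s. With until_force (N) it stops when the force on the tool has changed by that much, and returns True; else False.
- movej(angles): joint-space move.
- command_gripper(opening): opening from 0.0 (shut) to 1.0 (fully open); the grip force is fixed at half the most; returns when the fingers have stopped.
- wait(seconds).
- inverse_kinematics(position, orientation): joint angles nearest the present ones, or None.
- read_camera(name): name is "side" or "top" or "wrist"; returns the picture (400x640x3 uint8, red, green, blue); there is no depth.
- camera_info(name): a dict with "intrinsics" (3x3 intrinsics, pixels), "dist" ([k1, k2, p1, p2, k3] as OpenCV has them; the pictures are not rectified), "T" (4x4, takes a point from camera to world coordinates); the wrist camera has in their place "tool_from_camera" (4x4, takes a point from camera to tool coordinates, whose origin is the TCP and whose axes are the flange's). Camera axes: x right, y up, looking along -z (the intrinsics and any distortion apply to the point x, -y, -z); pixel columns grow to the right and rows downward; lengths in m; the calibration is good to about 2 mm. A picture is of the moment at which its call begins: read the wrist's pose just before it. camera_info takes no time and is no camera call.
A pose or a line that the arm cannot do raises MotionError and nothing moves.
- job_done(): hands the job in; it is judged then, once.
Readings, each from a call of its own:
- get_time(): time.
- get_joint_pos(): joint angles.
- get_qvel(): joint speeds.
- get_effort(): joint torques, N m.
- get_tcp_pos(): TCP position.
- get_ee_rot(): TCP orientation.
- get_ft_force(): force on the tool from outside, world axes, zero at the start.
- get_ft_torque(): the same for the moment, N m.
- get_grip_width(): opening from 0.0 (shut) to 1.0 (fully open).
- get_finger_force(): force on a finger pad.
Only numpy, scipy, OpenCV 4.12 (cv2) and the standard library are available. Lean on these libraries where they do the work, as an engineer would, in place of code of your own. Each camera call takes 0.05 s, during which the arm holds its last target. There are 200 camera calls.

TASK

Plasma-clean the specimen stubs standing on the bench: unlock the cleaner's lid with a quarter turn of the key left in its lock, swing the lid up until it stands upright, and set every stub flat on the chamber floor, chip side up. Then shut the lid, turn the key back to lock it, and start the cycle by pressing the keys firmly, one at a time, each let up before the next: pump (round), purge (square), pump again, start (triangle). Never press the stop key (narrow bar), press no key while the lid is open or unlocked, and leave the other things on the bench where they are.

Things in the scene. Friction and masses are not known exactly. Their poses are not given: they have to be found in the camera images.
- cleaner: Bench plasma cleaner, a fixed white box 228 (x) x 172 (y) x 116 mm (lid shut); origin on its underside, midway across, 120 mm behind its front face; x runs from front to lid hinge, y to its left. Key console in front (x -120 to -45 mm, top at z 88 mm); behind it, under the lid, the open-topped chamber (inside: x -33 to +93, y -74 to +74 mm, floor z 52, rim z 100 mm).
- chamber (a point): Centre of the chamber's flat floor (30, 0, 52 mm from the cleaner's origin), axes as the cleaner's. The inside is 126 (x) x 148 (y) mm, 48 mm deep to the rim.
- lid (a joint): Angle of the aluminium lid about its hinge at the far side: 0 shut, 1.57 standing upright, stop at 1.9 rad. The lid (153 x 172 x 14 mm, 0.45 kg) stays at any angle by hinge friction (about 0.6 N m) and is held shut by the cam lock until that is turned more than about 1.1 rad.
- lid_hinge (a point): Point on the lid's hinge axis (which runs along the cleaner's y), 103, 40, 104 mm from the cleaner's origin, straight behind the middle of the handle bar.
- lid_bar (a point): Middle of the lid's handle, a round steel bar 10 mm in diameter, 64 mm long along y, its centre 36 mm above the lid's top face, on a post at either end (46 mm free between). With the lid shut it lies 123 mm in front of and 48 mm above the hinge axis. It moves with the lid.
- lock (a joint): Angle of the key in the lid's quarter-turn cam lock: 0 locked, 1.571 unlocked (stop); it grows counter-clockwise seen from above. Friction about 0.06 N m; it stays where it is left. Its 22 mm long tongue, 10 mm under the lid, catches below a keeper plate that juts 12 mm into the chamber from the middle of the front wall's right half, just under the rim (y -56 to -24 mm).
- lock_key (a point): Centre of the dark steel bow of the key, which stays in the lock on the lid's top: a flat plate 32 mm long, 8 mm thick, 22 mm high, standing upright on the vertical lock axis, its top 37 mm above the lid. Its long side lies along this point's x axis (the cleaner's x when locked). The lock axis is 52 mm from the nearer handle post.
- microscope: Large fixed microscope beyond and between the stubs and the cleaner, not part of the job; origin on the bench under it. Its flat stage, 236 to 249 mm above the bench, overhangs from 365 mm in front (-x) of the origin, from 9 mm to its right (-y) to 207 mm to its left, so carry things above 0.26 m there; its head is over 0.6 m high from the origin's x on.
- tweezers: Steel tweezers, 123 x 14 x 8 mm, lying on the bench; not part of the job.
- chip_box: Small flat sample box, 59 x 54 x 19 mm, lying on the bench; not part of the job.
- pump_key (a joint): Travel of the pump key: 0 up, 0.005 m fully down; registers beyond 0.0035 m. Springs back by itself; about 0.7 N at the top rising to 4.2 N fully down.
- pump_top (a point): Centre of the top of the pump key on the console: round cap, 19 mm across, leftmost key (largest y); 36 mm between neighbours; stands 10 mm above the console, pressed straight down.
- purge_key (a joint): Travel of the purge key: 0 up, 0.005 m fully down; registers beyond 0.0035 m. Springs back by itself; about 0.7 N at the top rising to 4.2 N fully down.
- purge_top (a point): Centre of the top of the purge key on the console: square cap, 17 mm, second from the left; 36 mm between neighbours; stands 10 mm above the console, pressed straight down.
- start_key (a joint): Travel of the start key: 0 up, 0.005 m fully down; registers beyond 0.0035 m. Springs back by itself; about 0.7 N at the top rising to 4.2 N fully down.
- start_top (a point): Centre of the top of the start key on the console: triangular cap, 22 mm across, third from the left; 36 mm between neighbours; stands 10 mm above the console, pressed straight down.
- stop_key (a joint): Travel of the stop key: 0 up, 0.005 m fully down; registers beyond 0.0035 m. Springs back by itself; about 0.7 N at the top rising to 4.2 N fully down.
- stop_top (a point): Centre of the top of the stop key on the console: narrow bar cap, 26 x 10 mm, long along x, rightmost key; 36 mm between neighbours; stands 10 mm above the console, pressed straight down.
- stub_0: Aluminium specimen stub, a disc 30 mm in diameter and 20 mm high with a grooved rim and a small dark square chip on its top face, 40 g; origin at the centre of its underside, z up out of the chip side. Two to four stubs are present; None = not there.
- stub_1: Aluminium specimen stub, a disc 30 mm in diameter and 20 mm high with a grooved rim and a small dark square chip on its top face, 40 g; origin at the centre of its underside, z up out of the chip side. Two to four stubs are present; None = not there.
- stub_2: Aluminium specimen stub, a disc 30 mm in diameter and 20 mm high with a grooved rim and a small dark square chip on its top face, 40 g; origin at the centre of its underside, z up out of the chip side. Two to four stubs are present; None = not there.
- stub_3: Aluminium specimen stub, a disc 30 mm in diameter and 20 mm high with a grooved rim and a small dark square chip on its top face, 40 g; origin at the centre of its underside, z up out of the chip side. Two to four stubs are present; None = not there.
- stub_4: Aluminium specimen stub, a disc 30 mm in diameter and 20 mm high with a grooved rim and a small dark square chip on its top face, 40 g; origin at the centre of its underside, z up out of the chip side. Two to four stubs are present; None = not there.

How it is judged:
On the way, in this order (a step that is already met when the one before it is completed fails the run):
1. the key is turned to unlocked, the lid still shut (value of joint lock above 1.3 rad and value of joint lid below 0.05 rad), for 0.1 s.
2. the lid is swung up (more than 1.2 rad) (value of joint lid above 1.2 rad), for 0.2 s.
3. every stub stands on the chamber floor, chip side up, let go (z of stub_0 in the frame of chamber between -0.004 and 0.006 m and x of stub_0 in the frame of chamber between -0.055 and 0.055 m and y of stub_0 in the frame of chamber between -0.065 and 0.065 m and angle between each of stub_0, stub_1, stub_2, stub_3, stub_4's own z axis and vertical below 0.2 rad and z of stub_1 in the frame of chamber between -0.004 and 0.006 m and x of stub_1 in the frame of chamber between -0.055 and 0.055 m and y of stub_1 in the frame of chamber between -0.065 and 0.065 m and z of stub_2 in the frame of chamber between -0.004 and 0.006 m and x of stub_2 in the frame of chamber between -0.055 and 0.055 m and y of stub_2 in the frame of chamber between -0.065 and 0.065 m and z of stub_3 in the frame of chamber between -0.004 and 0.006 m and x of stub_3 in the frame of chamber between -0.055 and 0.055 m and y of stub_3 in the frame of chamber between -0.065 and 0.065 m and z of stub_4 in the frame of chamber between -0.004 and 0.006 m and x of stub_4 in the frame of chamber between -0.055 and 0.055 m and y of stub_4 in the frame of chamber between -0.065 and 0.065 m and value of joint lid above 1 rad and contact force between the fingers and stub_0 below 0.1 N and contact force between the fingers and stub_1 below 0.1 N and contact force between the fingers and stub_2 below 0.1 N and contact force between the fingers and stub_3 below 0.1 N and contact force between the fingers and stub_4 below 0.1 N), for 0.3 s.
4. the lid is shut and locked with the stubs inside (value of joint lid below 0.03 rad and value of joint lock below 0.25 rad and z of stub_0 in the frame of chamber between -0.004 and 0.006 m and x of stub_0 in the frame of chamber between -0.055 and 0.055 m and y of stub_0 in the frame of chamber between -0.065 and 0.065 m and angle between each of stub_0, stub_1, stub_2, stub_3, stub_4's own z axis and vertical below 0.2 rad and z of stub_1 in the frame of chamber between -0.004 and 0.006 m and x of stub_1 in the frame of chamber between -0.055 and 0.055 m and y of stub_1 in the frame of chamber between -0.065 and 0.065 m and z of stub_2 in the frame of chamber between -0.004 and 0.006 m and x of stub_2 in the frame of chamber between -0.055 and 0.055 m and y of stub_2 in the frame of chamber between -0.065 and 0.065 m and z of stub_3 in the frame of chamber between -0.004 and 0.006 m and x of stub_3 in the frame of chamber between -0.055 and 0.055 m and y of stub_3 in the frame of chamber between -0.065 and 0.065 m and z of stub_4 in the frame of chamber between -0.004 and 0.006 m and x of stub_4 in the frame of chamber between -0.055 and 0.055 m and y of stub_4 in the frame of chamber between -0.065 and 0.065 m), for 0.2 s.
5. the pump key is pressed, alone, with the lid locked (value of joint pump_key above 0.0035 m and value of joint each of purge_key, start_key, stop_key below 0.001 m and value of joint lid below 0.03 rad and value of joint lock below 0.25 rad), for 0.03 s.
6. the purge key is pressed, alone, with the lid locked (value of joint purge_key above 0.0035 m and value of joint each of pump_key, start_key, stop_key below 0.001 m and value of joint lid below 0.03 rad and value of joint lock below 0.25 rad), for 0.03 s.
7. the pump key is pressed again, alone, with the lid locked (all of step 5), for 0.03 s.
8. the start key is pressed, alone, with the lid locked (value of joint start_key above 0.0035 m and value of joint each of pump_key, purge_key, stop_key below 0.001 m and value of joint lid below 0.03 rad and value of joint lock below 0.25 rad), for 0.03 s.
At the end, for the whole second after the job is handed in: Every stub stands chip side up on the chamber floor (within 6 mm of its height, tilt under 0.2 rad), the lid is shut (under 0.03 rad), the key is turned back (under 0.25 rad) and all keys are up (under 1 mm) (all of step 4 and value of joint each of pump_key, purge_key, start_key, stop_key below 0.001 m); the robot touches nothing.
It fails at once if the stop key is pressed (value of joint stop_key above 0.003 m).
It fails at once if two keys are down at once (value of joint each of pump_key, purge_key above 0.003 m or value of joint each of pump_key, start_key above 0.003 m or value of joint each of pump_key, stop_key above 0.003 m or value of joint each of purge_key, start_key above 0.003 m or value of joint each of purge_key, stop_key above 0.003 m or value of joint each of start_key, stop_key above 0.003 m).
It fails at once if a key is pressed while the lid is open or unlocked (value of joint any of pump_key, purge_key, start_key, stop_key above 0.003 m and (value of joint lid above 0.06 rad or value of joint lock above 0.4 rad)).
It fails at once if a thing that is not part of the job is moved more than 3 cm (distance of any of tweezers, chip_box from where it was at the start of the episode above 0.03 m).
Of stub_0, stub_1, stub_2, stub_3, stub_4 only 2 to 4 are there at a start; the rules pass over those that are not, and their reading is None.
At some moment in a run one of stub_0, stub_1, stub_2, stub_3, stub_4 may be knocked a few centimetres aside while the robot is not near it.
It also fails if it takes over 210 s, if anything falls off the work surface, if the arm or the gripper's body presses on something with over 40 N, if the wrist force passes 120 N, or if a joint passes its speed limit or range.

## Working session

There is one attempt and no reset: what is moved stays moved. The work goes in short steps, each a Python script; the robot and the scene stay as the last script left them, time stands still between calls to the robot, and variables do not carry over. Pictures are saved under pics/ and viewed, at most 17 in all, crops included, and the job is handed in when it is done.

```bash
mkdir -p pics; ls; python3 - <<'E'
from station import *
import cv2
for n in ("side","top","wrist"):
    im=read_camera(n); cv2.imwrite(f"pics/{n}0.png",im[:,:,::-1])
    i=camera_info(n); print(n,{k:__import__('numpy').round(v,4).tolist() for k,v in i.items()})
print(get_time(),get_ee_rot(),get_tcp_pos())
E
```

```text
pics
side {'intrinsics': [[406.0113, 0.0, 315.4227], [0.0, 406.0113, 201.7751], [0.0, 0.0, 1.0]], 'dist': [-0.0883, 0.0, 0.0, 0.0, 0.0], 'T': [[0.9734, 0.1928, -0.1238, 0.416], [-0.2291, 0.8302, -0.5083, -0.4287], [0.0047, 0.5231, 0.8523, 0.9841], [0.0, 0.0, 0.0, 1.0]]}
top {'intrinsics': [[391.4831, 0.0, 323.6603], [0.0, 391.4831, 201.187], [0.0, 0.0, 1.0]], 'dist': [-0.0578, 0.0, 0.0, 0.0, 0.0], 'T': [[-0.119, 0.9712, -0.2065, 0.3348], [-0.9929, -0.1178, 0.0184, 0.0914], [-0.0064, 0.2072, 0.9783, 1.0973], [0.0, 0.0, 0.0, 1.0]]}
wrist {'intrinsics': [[347.1455, 0.0, 319.4777], [0.0, 347.1455, 199.5457], [0.0, 0.0, 1.0]], 'dist': [-0.0302, 0.0, 0.0, 0.0, 0.0], 'tool_from_camera': [[0.0001, 0.9554, 0.2954, 0.0812], [1.0, -0.0002, 0.0001, 0.0001], [0.0002, 0.2954, -0.9554, -0.1615], [0.0, 0.0, 0.0, 1.0]]}
0.15 [-9.61032082e-05  1.55241228e-01  9.87876416e-01 -5.81267554e-04] [0.19156162 0.59447152 0.2220772 ]
```

View pics/top0.png

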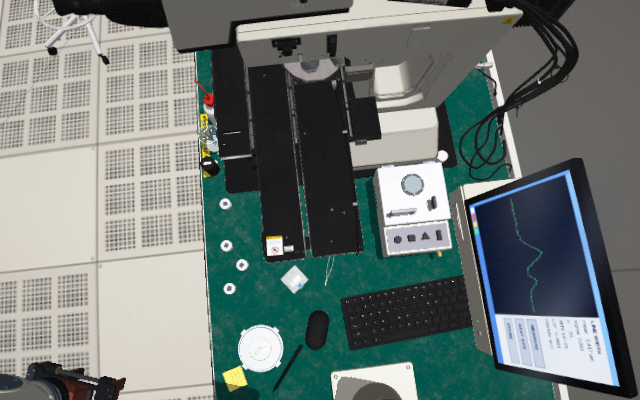

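View pics/side0.png

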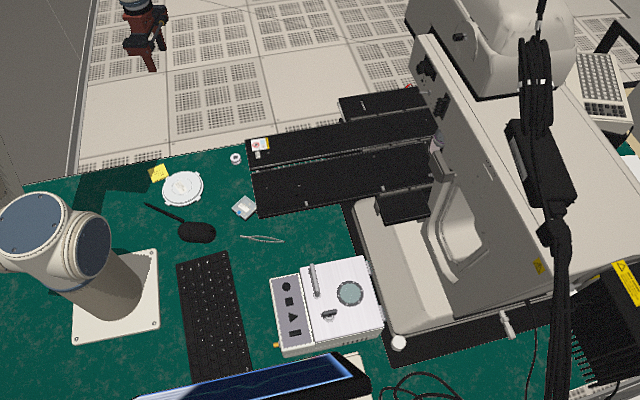

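Top view: four stubs at about (226,204), (227,246), (242,265) and (229,289), with the cleaner around (413,210). Next I'll write helpers and zoom in on the cleaner.

```bash
cat > h.py <<'E'
from station import *
import numpy as np, cv2
from scipy.spatial.transform import Rotation as R
def rot(yaw, tilt=0):
    "tool down; tool x axis at world angle yaw; scalar-first quat"
    M=np.array([[np.cos(yaw),np.sin(yaw),0],[np.sin(yaw),-np.cos(yaw),0],[0,0,-1]]).T
    M=np.column_stack([[np.cos(yaw),np.sin(yaw),0],[np.sin(yaw),-np.cos(yaw),0],[0,0,-1]])
    return R.from_matrix(M)
def q(r): return r.as_quat(scalar_first=True)
def camT(n):
    i=camera_info(n)
    if n!="wrist": return i,np.array(i["T"])
    T=np.eye(4);T[:3,:3]=R.from_quat(get_ee_rot(),scalar_first=True).as_matrix();T[:3,3]=get_tcp_pos()
    return i,T@np.array(i["tool_from_camera"])
def unproj(i,T,px,z):
    u=cv2.undistortPoints(np.float64(px).reshape(-1,1,2),np.array(i["intrinsics"]),np.array(i["dist"])).reshape(-1,2)
    d=np.c_[u[:,0],-u[:,1],-np.ones(len(u))]@T[:3,:3].T; o=T[:3,3]
    return o+d*((np.broadcast_to(z,len(u))-o[2])/d[:,2])[:,None]
def proj(i,T,P):
    p=(np.atleast_2d(P)-T[:3,3])@T[:3,:3]; p=p*[1,-1,-1]
    return cv2.projectPoints(p,np.zeros(3),np.zeros(3),np.array(i["intrinsics"]),np.array(i["dist"]))[0].reshape(-1,2)
def snap(n,name,crop=None,s=1):
    i,T=camT(n); im=read_camera(n)[:,:,::-1].copy(); cv2.imwrite(f"pics/{name}_raw.png",im)
    if crop: x,y,w,h=crop; im=im[y:y+h,x:x+w]
    cv2.imwrite(f"pics/{name}.png",cv2.resize(im,None,fx=s,fy=s,interpolation=cv2.INTER_CUBIC)); return i,T
E
python3 - <<'E'
from h import *
im=cv2.imread("pics/top0.png")
a=cv2.resize(im[150:270,360:470],None,fx=5,fy=5,interpolation=cv2.INTER_CUBIC)
b=cv2.imread("pics/side0.png")[240:365,255:395]
cv2.imwrite("pics/c1.png",a[:,:]); 
i,T=camT("top")
print(unproj(i,T,[[226,204],[227,246],[242,265],[229,289]],0.02).round(4))
print(unproj(i,T,[[293,279],[328,270]],0.01).round(3))
E
```

```text
[[0.5873 0.3458 0.02  ]
 [0.4687 0.3513 0.02  ]
 [0.412  0.314  0.02  ]
 [0.3519 0.3543 0.02  ]]
[[0.359 0.18  0.01 ]
 [0.371 0.082 0.01 ]]
```

View pics/c1.png

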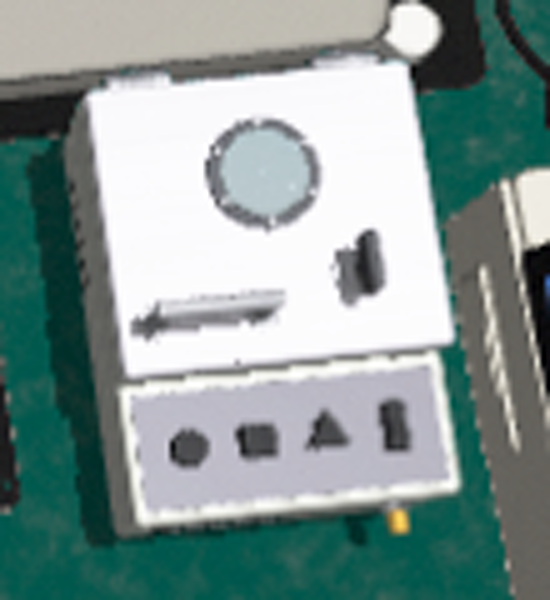

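The crop shows keys at (190,447), (258,439), (327,430) and (396,425), lid corners at (85,97), (410,62), (455,345) and (127,377), the key bow top at about (370,262), and the bar from (150,318) to (285,298). I'll fit the cleaner's pose from these.

```bash
python3 - <<'E'
from h import *
from scipy.optimize import least_squares
i,T=camT("top")
c=np.array([[190,447],[258,439],[327,430],[396,425],[85,97],[410,62],[455,345],[127,377]])/5+[360,150]
w=unproj(i,T,c,[.098]*4+[.116]*4)
print(w.round(4))
m=np.array([[108,86],[108,-86],[-45,-86],[-45,86]])/1000
key=w[:4,:2]
def model(p):
    C=np.array([[np.cos(p[2]),-np.sin(p[2])],[np.sin(p[2]),np.cos(p[2])]])
    k=np.array([[p[3],p[4]-.036*j] for j in range(4)])
    return np.r_[k,m]@C.T+p[:2]
s=least_squares(lambda p:(model(p)-w[:,:2]).ravel(),[.5,-.15,0,-.085,.054]); p=s.x
print(p.round(4)); print(((model(p)-w[:,:2])*1e3).round(1).tolist())
C=np.array([[np.cos(p[2]),-np.sin(p[2])],[np.sin(p[2]),np.cos(p[2])]])
kb=unproj(i,T,np.array([[370,262],[150,318],[285,298]])/5+[360,150],[.153,.152,.152])[:,:2]
print(((kb-p[:2])@C).round(4))
for n,P in dict(lock=[0,-.04],bar=[-.02,.04]).items(): print(n,(C@P+p[:2]).round(4))
E
```

```text
[[ 0.4235 -0.1044  0.098 ]
 [ 0.4233 -0.1398  0.098 ]
 [ 0.4235 -0.1759  0.098 ]
 [ 0.4217 -0.2118  0.098 ]
 [ 0.6093 -0.0753  0.116 ]
 [ 0.6079 -0.2482  0.116 ]
 [ 0.4568 -0.2437  0.116 ]
 [ 0.4609 -0.0747  0.116 ]]
[ 0.5022 -0.16   -0.0163 -0.0792  0.0547]
[[0.4, 0.5], [-0.0, -0.2], [-0.8, -0.1], [0.4, -0.2], [2.3, -0.4], [0.9, 0.5], [-0.9, -1.5], [-2.3, 1.5]]
[[-0.0034 -0.0368]
 [-0.0197  0.0754]
 [-0.0167  0.0077]]
lock [ 0.5016 -0.2   ]
bar [ 0.4829 -0.1196]
```

```bash
python3 - <<'E'
from h import *
i,T=camT("top"); j,S=camT("side")
for n,px in dict(stageFL=[262,260],stageL2=[250,66],dark2=[226,192],dark2t=[240,190],stageFR=[361,252],stageR=[352,120]).items(): print(n,unproj(i,T,px,.249)[0].round(3))
def tri(a,b):
    o1,o2=T[:3,3],S[:3,3]; d1=unproj(i,T,a,0)[0]-o1; d2=unproj(j,S,b,0)[0]-o2
    s=np.linalg.lstsq(np.c_[d1,-d2],o2-o1,rcond=None)[0]; A=o1+s[0]*d1;B=o2+s[1]*d2; return ((A+B)/2).round(3),np.linalg.norm(A-B).round(3)
print("knob",tri([443,156],[398,343])); print("monitor",tri([470,202],[356,354])); print("cleanercorner",tri([442,162],[371,256]),tri([451.5,219],[384,334]))
im=cv2.imread("pics/side0.png")
cv2.imwrite("pics/c2.png",cv2.resize(im[180:400,200:480],None,fx=2.8,fy=2.7,interpolation=cv2.INTER_CUBIC))
E
```

```text
stageFL [0.401 0.223 0.249]
stageL2 [0.867 0.212 0.249]
dark2 [0.561 0.29  0.249]
dark2t [0.562 0.258 0.249]
stageFR [0.393 0.009 0.249]
stageR [ 0.697 -0.013  0.249]
knob (array([ 0.646, -0.277,  0.05 ]), np.float64(0.003))
monitor (array([ 0.514, -0.293,  0.137]), np.float64(0.045))
cleanercorner (array([ 0.564, -0.173,  0.335]), np.float64(0.03)) (array([ 0.528, -0.256,  0.135]), np.float64(0.15))
```

View pics/c2.png

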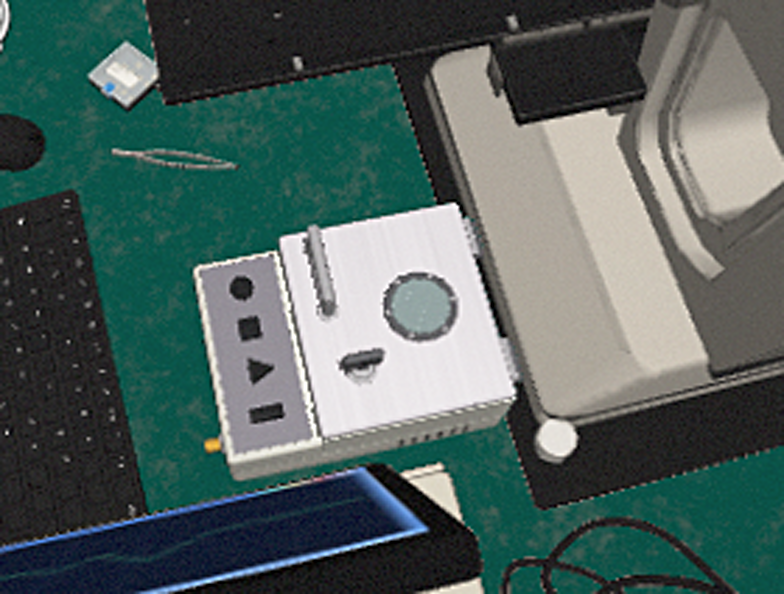

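The side crop shows a low microscope base behind the cleaner, so there is room for the lid. The key bow is at about (362,358) and the monitor corner at about (370,466) in the crop. I'll check monitor clearance, then move above the lock and take a wrist look.

```bash
python3 - <<'E'
from h import *
i,T=camT("top"); j,S=camT("side")
def tri(a,b):
    o1,o2=T[:3,3],S[:3,3]; d1=unproj(i,T,a,0)[0]-o1; d2=unproj(j,S,b,0)[0]-o2
    s=np.linalg.lstsq(np.c_[d1,-d2],o2-o1,rcond=None)[0]; A=o1+s[0]*d1;B=o2+s[1]*d2; return ((A+B)/2).round(3),np.linalg.norm(A-B).round(3)
print(tri([468,203],[332,352.6]),tri([470,205],[352,376]))
move_pose([.45,.15,.45],q(rot(np.pi/2)))
move_pose([.50,-.198,.30],q(rot(0)))
print(get_time(),get_joint_pos().round(2) if hasattr(get_joint_pos(),'round') else get_joint_pos())
i,T=snap("wrist","w1"); np.save("w1T.npy",T)
E
```

```text
(array([ 0.488, -0.281,  0.152]), np.float64(0.002)) (array([ 0.511, -0.323,  0.056]), np.float64(0.031))
3.6 [-0.4   0.21  1.74  0.    1.19  1.17]
```

View pics/w1.png

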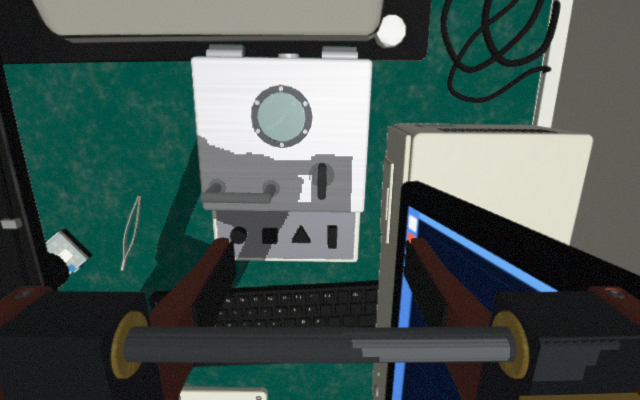

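Wrist view: key bow top at about (322,181), bar from (205,200) to (270,197), keys at (239,235), (270,235), (301,235) and (332,237), and a monitor corner at (410,188). I'll refine with these.

```bash
python3 - <<'E'
from h import *
i=camera_info("wrist"); T=np.load("w1T.npy"); ti,tT=camT("top")
w=unproj(i,T,[[239,235],[270,235],[301,235],[332,237],[322,181],[237,198],[192,60],[371,58],[363,211],[203,210]],[.098]*4+[.153,.155]+[.116]*4); print(w.round(4))
o1,o2=tT[:3,3],T[:3,3]; d1=unproj(ti,tT,[468,203],0)[0]-o1; d2=unproj(i,T,[408,187],0)[0]-o2
s=np.linalg.lstsq(np.c_[d1,-d2],o2-o1,rcond=None)[0]; print((o1+s[0]*d1).round(3),(o2+s[1]*d2).round(3))
im=cv2.imread("pics/w1.png")
cv2.imwrite("pics/c3.png",cv2.resize(im[140:270,185:385],None,fx=4,fy=4,interpolation=cv2.INTER_CUBIC))
E
```

```text
[[ 0.4273 -0.1061  0.098 ]
 [ 0.4274 -0.1414  0.098 ]
 [ 0.4275 -0.1765  0.098 ]
 [ 0.4251 -0.2117  0.098 ]
 [ 0.5044 -0.1997  0.153 ]
 [ 0.4886 -0.121   0.155 ]
 [ 0.6116 -0.0779  0.116 ]
 [ 0.6133 -0.2451  0.116 ]
 [ 0.4626 -0.2433  0.116 ]
 [ 0.4634 -0.0743  0.116 ]]
[ 0.49  -0.291  0.128] [ 0.492 -0.286  0.127]
```

View pics/c3.png

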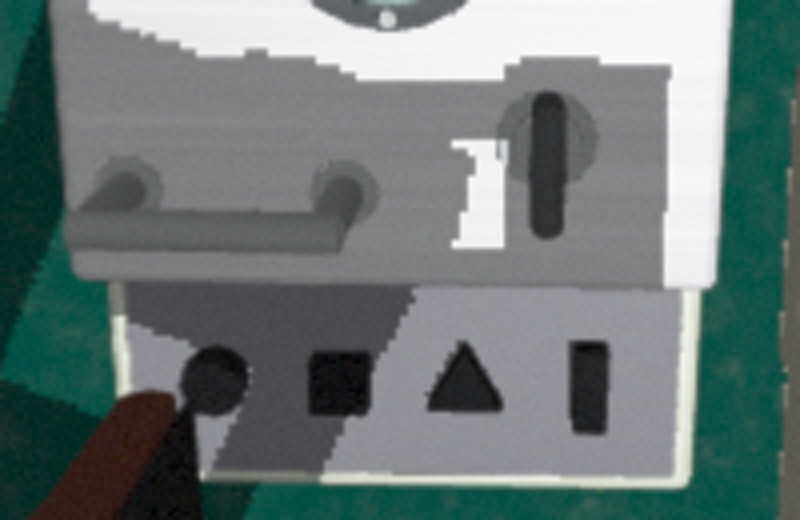

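```bash
cat >> h.py <<'E'
O=np.array([.504,-.160]); YAW=-.012
def W(x,y,z):
    c,s=np.cos(YAW),np.sin(YAW); return np.array([O[0]+c*x-s*y,O[1]+s*x+c*y,z])
LOCK=W(-.001,-.040,.127)
E
python3 - <<'E'
from h import *
P=LOCK
command_gripper(.4)
move_pose([P[0],P[1],.2],q(rot(YAW)))
print(movel(P,v=.06,until_force=8),get_tcp_pos())
command_gripper(0); print("grip",get_grip_width()*88,get_finger_force())
for a in (.4,.8,1.2,1.56):
    move_pose(P,q(rot(YAW+a))); print(a,np.round(get_ft_torque(),2),np.round(get_ft_force(),1),get_grip_width()*88)
wait(.2)
command_gripper(.4); movel([P[0],P[1],.22],v=.15)
print(get_time())
snap("wrist","w2")
E
```

```text
False [ 0.50279563 -0.20012424  0.12739276]
grip 8.033806913435539 30.000754594802856
0.4 [1.09 0.   0.06] [0.7 6.8 2.7] 7.859473593645756
0.8 [1.3  0.12 0.07] [-0.4  7.5  3.5] 7.801008367839505
1.2 [1.43 0.2  0.03] [-0.5  8.6  4.4] 7.581232519687255
1.56 [1.46 0.3  0.03] [-1.8  9.1  5.7] 7.666240805969789
10.4083
```

View pics/w2.png

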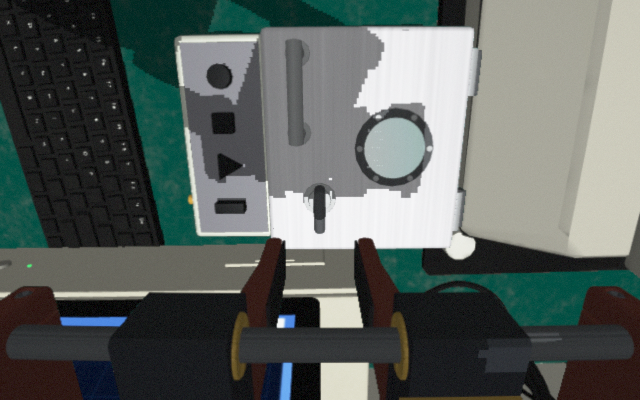

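Picture shows the key at about (320,205), now lying across the lid, so it is unlocked. Next I'll grip the bar and swing the lid up.

```bash
cat >> h.py <<'E'
def bar(phi,a,dz=0):
    "pose gripping the handle at lid angle phi, tool tilted a toward +x; backed off by dz along the tool"
    c,s=np.cos(phi),np.sin(phi)
    b=W(.103-.123*c+.048*s,.040,.104+.123*s+.048*c)
    r=R.from_euler("z",YAW)*R.from_euler("y",-a)*rot(np.pi/2)
    return b+r.apply([0,0,1])*(.019-dz), q(r)
E
python3 - <<'E'
from h import *
p,o=bar(0,0,.07)
move_pose(p,o)
p,o=bar(0,0); print(movel(p,v=.08,until_force=8))
command_gripper(0); print("grip",get_grip_width()*88,get_finger_force(),np.round(get_ft_force(),1))
for phi in np.arange(.1,1.451,.15).tolist()+[1.5]:
    p,o=bar(phi,.3*phi/1.5)
    movel(p,o,v=.1); f=np.array(get_ft_force()); print(round(phi,2),f.round(1),round(get_grip_width()*88,1))
    if np.linalg.norm(f)>45: break
print(get_time()); snap("side","s2")
E
```

```text
False
grip 9.534714771276953 30.002298653125763 [ 9.9  1.1 -6.2]
0.1 [10.6  1.4 -3.6] 9.1
0.25 [ 7.5 -0.  -3.6] 9.2
0.4 [ 4.9 -2.5 -3.9] 9.1
0.55 [-3.3 -3.6  1.8] 9.2
0.7 [-11.7  -3.3  11.1] 9.0
0.85 [-8.9 -0.8 13.4] 9.3
1.0 [-4.5 -1.9 10.8] 8.9
1.15 [-0.4 -1.6  7.4] 9.2
1.3 [ 2.3 -3.7  3.1] 9.2
1.45 [ 3.8 -4.7  0.9] 9.2
1.5 [ 3.  -4.4  1.9] 9.1
16.1333
```

View pics/s2.png

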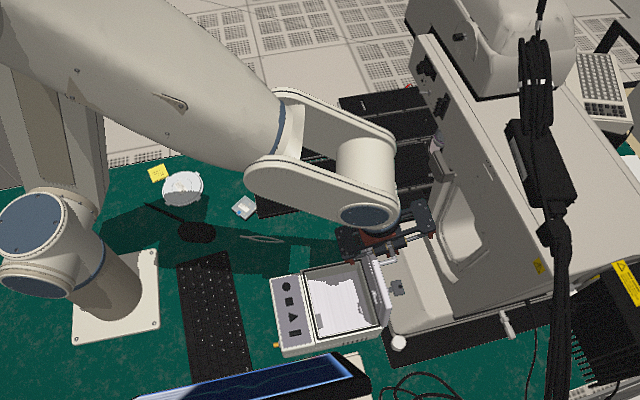

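Side view shows the lid standing upright with the gripper still on the bar at about (375,255) and the chamber empty. Releasing it and moving on to look at the stubs.

```bash
python3 - <<'E'
from h import *
command_gripper(.22)
p=np.array(get_tcp_pos()); movel(p+[0,0,.12],v=.15)
command_gripper(.6)
move_pose([.45,.1,.42],q(rot(np.pi/2)))
move_pose([.47,.33,.33],q(rot(np.pi/2)))
i,T=snap("wrist","w3"); np.save("w3T.npy",T); print(get_time())
E
```

```text
20.4417
```

View pics/w3.png

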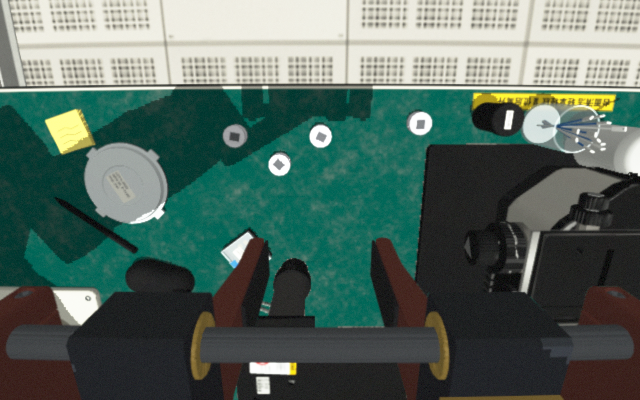

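Wrist view: stub tops at (235,135), (320,135), (279,163) and (420,123), with a bottle's left edge at about x=475.

```bash
python3 - <<'E'
from h import *
i=camera_info("wrist");T=np.load("w3T.npy")
print(unproj(i,T,[[235,135],[279,163],[320,135],[420,123]],.02).round(4))
for z in (0,.08,.15): print(z,unproj(i,T,[[473,108],[473,240],[290,262]],z)[:,:2].round(3).tolist())
im=cv2.imread("pics/w3.png"); g=cv2.cvtColor(im,cv2.COLOR_BGR2GRAY)
cv2.imwrite("pics/c4.png",cv2.resize(im[90:200,200:460],None,fx=3,fy=3,interpolation=cv2.INTER_CUBIC))
E
```

```text
[[0.3568 0.3556 0.02  ]
 [0.4149 0.3172 0.02  ]
 [0.4715 0.3554 0.02  ]
 [0.6051 0.3715 0.02  ]]
0 [[0.683, 0.39], [0.708, 0.192], [0.424, 0.155]]
0.08 [[0.648, 0.394], [0.67, 0.228], [0.432, 0.197]]
0.15 [[0.618, 0.397], [0.636, 0.259], [0.439, 0.233]]
```

View pics/c4.png

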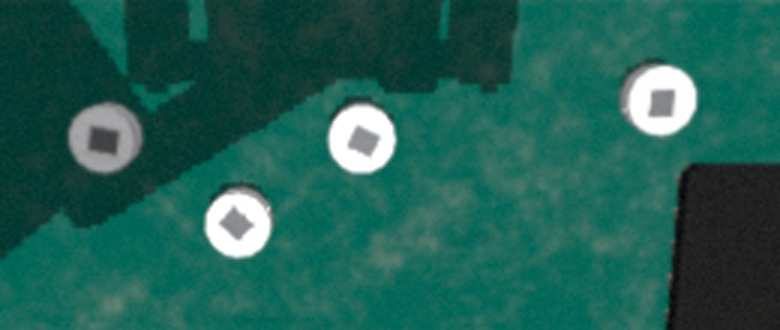

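All four stubs are found, and the farthest has moved since the start, apparently from the knock. Picking and placing the first one.

```bash
cat >> h.py <<'E'
def pick(x,y,yaw):
    command_gripper(.6)
    move_pose([x,y,.30],q(rot(yaw))); movel([x,y,.05],v=.25)
    hit=movel([x,y,.003],v=.06,until_force=8); command_gripper(0)
    w=get_grip_width()*88; print("pick",hit,np.round(w,1),np.round(get_tcp_pos(),4)); 
    movel([x,y,.33],v=.25); print("held",round(get_grip_width()*88,1)); return get_grip_width()*88>27
def place(cx,cy):
    p=W(cx,cy,.33); o=q(rot(np.pi+YAW))
    move_pose(p,o); movel(W(cx,cy,.075),v=.25)
    hit=movel(W(cx,cy,.0555),v=.04,until_force=6); print("place",hit,np.round(get_tcp_pos(),4),get_time())
    command_gripper(.45); movel(W(cx,cy,.33),v=.25)
E
python3 - <<'E'
from h import *
if pick(.605,.3715,np.pi): place(.040,-.022)
print(get_time()); snap("wrist","w4")
E
```

```text
pick False 29.5 [0.6052 0.3716 0.0033]
held 29.4
place True [ 0.5433 -0.1824  0.0549] 29.825
31.475
```

View pics/w4.png

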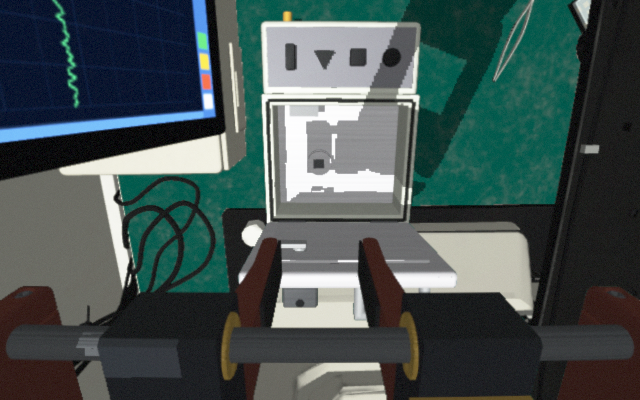

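The first stub stands upright in the chamber at about (318,162), chip up. Doing the rest.

```bash
python3 - <<'E'
from h import *
for s,d in (((.4715,.3554),(.040,.036)),((.4149,.3172),(.001,-.022)),((.3568,.3556),(.001,.036))):
    if not pick(*s,np.pi/2): break
    place(*d)
print(get_time()); snap("wrist","w5",(190,60,270,200),2.9)
E
```

```text
pick False 29.5 [0.4717 0.3555 0.0033]
held 29.2
place True [ 0.5441 -0.1246  0.0552] 41.9333
pick False 29.4 [0.415  0.3173 0.0033]
held 29.0
place True [ 0.5044 -0.1819  0.0552] 54.025
pick False 29.5 [0.3569 0.3557 0.0033]
held 29.5
place True [ 0.5051 -0.1239  0.0552] 66.3417
67.9917
```

View pics/w5.png

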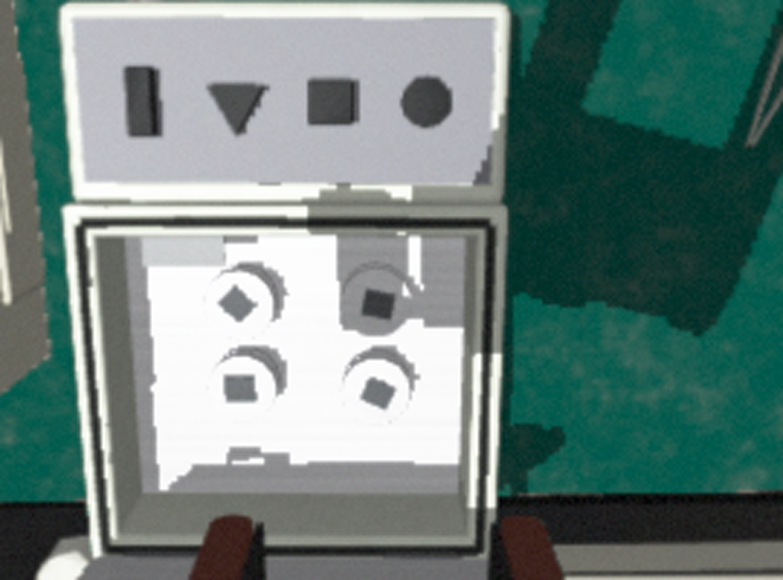

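All four stubs stand chip up in the chamber, in the crop at (237,303), (377,303), (240,388) and (377,392). Closing the lid.

```bash
python3 - <<'E'
from h import *
command_gripper(.27)
p,o=bar(1.5,.3); move_pose(p+[0,0,.13],o)
print(movel(p,v=.08,until_force=8))
command_gripper(0); print("grip",get_grip_width()*88,np.round(get_ft_force(),1))
for phi in np.arange(1.35,-.01,-.15):
    p,o=bar(phi,.3*phi/1.5)
    movel(p,o,v=.1); f=np.array(get_ft_force()); print(round(phi,2),f.round(1),round(get_grip_width()*88,1))
    if np.linalg.norm(f)>45: break
else:
    print(movel(p-[0,0,.006],v=.03,until_force=20),get_tcp_pos(),np.round(get_ft_force(),1))
    command_gripper(.4); p,o=bar(0,0,.09); movel(p,v=.15)
print(get_time()); snap("wrist","w6",(150,0,350,260),2.2)
E
```

```text
False
grip 9.572357888437198 [-0.3  0.6  1.4]
1.35 [-4.5  1.5  7.2] 9.7
1.2 [-4.2  1.6 10.9] 9.4
1.05 [-3.5  2.8 11.9] 8.8
0.9 [-5.3  1.2  9.9] 9.1
0.75 [-3.5  1.   5.2] 8.9
0.6 [-0.6  0.7 -3.1] 8.8
0.45 [  5.7  -0.7 -11.3] 9.3
0.3 [  8.1   0.9 -12.3] 9.3
0.15 [ 10.    1.2 -13.2] 9.1
0.0 [12.   1.7 -8.1] 9.5
True [ 0.48808652 -0.12042242  0.13210643] [ 0.  -1.9 -0.8]
77.1583
```

View pics/w6.png

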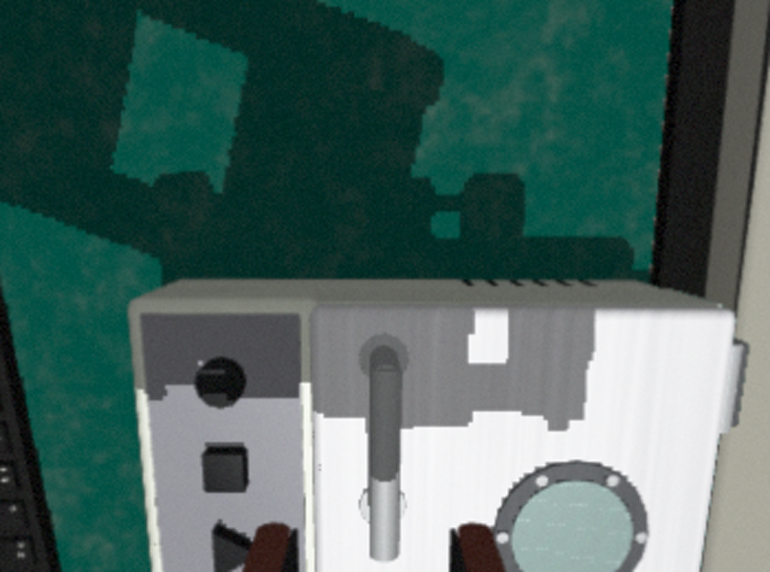

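Lid looks shut, with the bar at about (385,440). I'll press on the bar to confirm, then turn the key back.

```bash
python3 - <<'E'
from h import *
command_gripper(0)
b=W(-.018,.040,.19); move_pose(b,q(rot(np.pi/2+YAW)))
print(movel([b[0],b[1],.148],v=.03,until_force=20),np.round(get_tcp_pos(),4)); 
movel([b[0],b[1],.22],v=.15)
P=LOCK+[0,.0008,0]
command_gripper(.4)
move_pose([P[0],P[1],.22],q(rot(YAW+1.56)))
print(movel(P,v=.06,until_force=8),get_tcp_pos()[2])
command_gripper(0); print("grip",get_grip_width()*88,get_finger_force())
for a in (1.2,.8,.4,0,-.02):
    move_pose(P,q(rot(YAW+a))); print(a,np.round(get_ft_torque(),2),np.round(get_ft_force(),1),get_grip_width()*88)
    if abs(get_ft_torque()[2])>1: break
wait(.2); command_gripper(.4); movel([P[0],P[1],.25],v=.15)
print(get_time()); i,T=snap("wrist","w7",(180,100,220,170),3.5); np.save("w7T.npy",T)
E
```

```text
True [ 0.4864 -0.1198  0.157 ]
False 0.12735852920577137
grip 7.807944447809798 30.001582503318787
1.2 [-0.18  0.97 -0.06] [-5.  -0.5  6.1] 7.6158324880722255
0.8 [-0.17  0.98 -0.08] [-5.4 -1.2  5.2] 7.649537575888925
0.4 [-0.15  0.99 -0.1 ] [-4.9 -0.5  5.3] 8.092605567251102
0 [-0.12  1.05 -0.09] [-5.9 -0.5  5.7] 8.067028344700503
-0.02 [-0.1   1.07  0.27] [-5.1 -1.1  5. ] 7.711555113775633
87.0
```

View pics/w7.png

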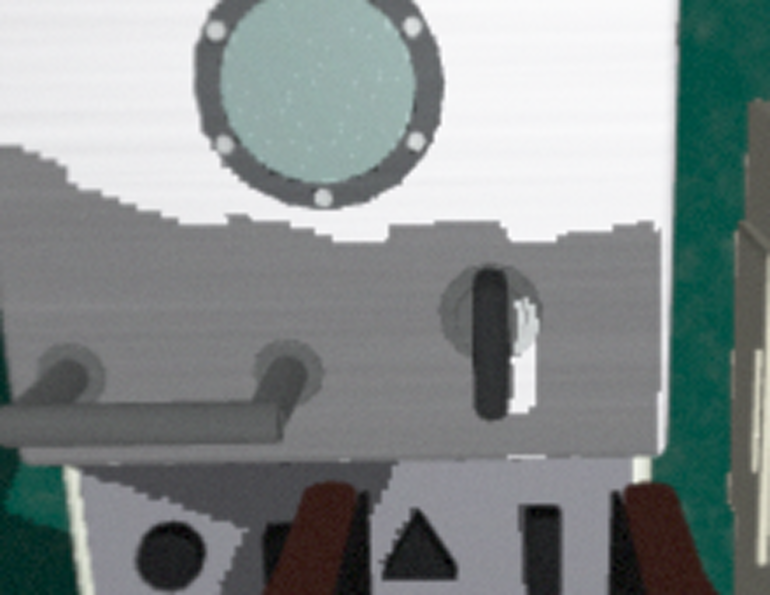

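The key is back along x and the torque rose at the stop, so the lid is locked. Pressing the keys.

```bash
python3 - <<'E'
from h import *
command_gripper(0)
o=q(rot(np.pi/2+YAW))
K=dict(pump=-.105,purge=-.1408,start=-.176); x=.4255
move_pose([x,K["pump"],.20],o)
for k in ("pump","purge","pump","start"):
    movel([x,K[k],.112],v=.12); wait(.2)
    print(k,movel([x,K[k],.0895],v=.02,until_force=7),np.round(get_tcp_pos(),4),np.round(get_ft_force(),1))
    wait(.1); movel([x,K[k],.112],v=.08); wait(.2)
movel([x,K["start"],.25],v=.15)
move_pose([.40,.0,.40],o); wait(.3); print(get_time())
snap("top","t9",(300,100,200,180),3)
E
```

```text
pump True [ 0.4255 -0.105   0.0936] [-1.7  0.8 10.1]
purge True [ 0.4255 -0.1408  0.0936] [-1.   0.5  9.3]
pump True [ 0.4255 -0.105   0.0936] [-1.5  0.6 10. ]
start True [ 0.4255 -0.176   0.0936] [-1.7  0.7  9.9]
100.8667
```

View pics/t9.png

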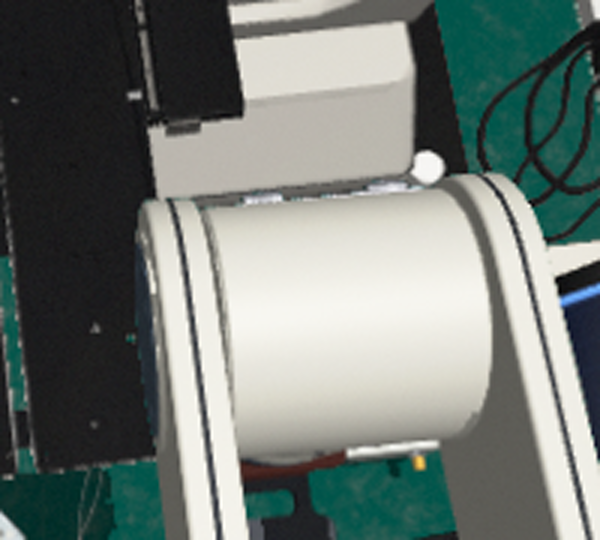

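The arm blocks this view, but each press stopped at z 0.0936 m with about 10 N, well over the 4.2 N that bottoms a key. The arm is clear of everything, so I'm handing in.

```bash
python3 -c "
from station import *
print(job_done())"
```

```text
the job is handed in; nothing more can be done
None
```

I handed the job in at about 101 s: all four stubs are in the chamber chip side up, the lid is shut and locked, and pump, purge, pump and start were each pressed to the bottom in that order; no verdict came back.

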